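# Close the glove-former press jig on its hidden pin

## Robot

A 6-joint arm with a two-finger parallel gripper is mounted at the origin on the work surface. World frame = base frame: x ahead of the robot, y to its left, z up, the work surface at z = 0. Lengths are in mm, angles in degrees, forces in N, time in s.
With the tool pointing down it reaches from about 350 to 850 mm from the base axis. Payload 8.1 kg.
Tool frame: the origin (TCP) lies at the very end of the fingers, on their centre line; the grasp point (between the pads) lies 19 mm behind it; z points along the fingers, y is the direction in which the jaws open and shut (so a half turn about z gives the same grasp; the last joint's range is limited). The gripper opens to 85 mm and grips with 20 to 120 N. Pads are 22 mm wide; open, the fingers measure 114 mm over their backs; the gripper's body (76 mm by 85 mm) begins 54 mm behind the grasp point. The pads swing forward as they close: fully open they stand 13 mm farther back than shut.
Start: joints at [62.2, 7.471, 85.268, -0, 87.261, -4.893], TCP at [233.52, 552.697, 231.292] pointing down, gripper open.
Joint ranges: [-169.43, 169.43], [-51.17, 129.36], [1.28, 143.12], [-76.62, 256.62], [0, 156.53], [-152.29, 152.29]. Speed limits (degrees/s): [136.94, 136.94, 159.86, 180, 180, 180].

## Interface

Orientations are given as [roll, pitch, yaw] about the fixed x, y, z axes, in that order (R = Rz(yaw) Ry(pitch) Rx(roll)).
In Python, from bench import r gives the robot as it stands.
- The arm moves only by the shell command python3 -m crank 'ROWS' [OPENING] [FORCE]. ROWS is JSON, a list that holds one entry, the list of rows, each a list of 6 numbers: the shift along the tool's x, y, z in m, then the turn, a rotation vector about the tool's x, y, z in rad. A call has 1 to 10 rows; each row is the pose to reach, as a shift and turn from the pose measured when the call began, along the tool's axes at that moment; what a row does not reach only later rows make up. A row lasts 1/8 s, in which the tool goes at most 62.5 mm and 10.7 degrees, less where a joint would pass 70% of its speed; a pose out of reach is approached as far as the arm can. A call with a gripper value outside its range is refused whole. OPENING is the closure, from 0 (fully open) to 1 (shut), set as the call begins (- or left out, the last holds). The fingers move at their own pace and stop on an object; FORCE is the grip in N (left out, the last holds). Time passes only in rows, so rows that repeat a pose let the fingers close. It gives the time, the measured TCP pose, the force and the opening at its end, in the units of the state.
- r.sense(): the state, without advancing time (a new reading comes with each control period).
- r.snapshot(name): name is "scene" or "top" or "wrist"; returns (picture, depth): 384x512x3 uint8, blue, green, red; 384x512 float32, mm along the optical axis (not along the pixel's ray), 0 where there is no reading.
- r.get_calibration(name): a dict with "mtx" (3x3 intrinsics, pixels), "cam_to_world" (4x4, takes a point from camera to world coordinates). Camera axes: x right, y down, z forward; pixel columns grow to the right and rows downward; lengths in mm; the calibration is good to about 2 mm. A picture is of the moment at which its call begins: read the wrist's pose just before it. get_calibration takes no time and is no camera call; for the wrist camera it gives the pose at the moment of the call.
- r.hand_in(): hands the job in, once; it reports no verdict.
Trained networks look in the newest picture that a camera, given by its name, has taken for a name from the list of things; names that differ only in an ending like _2 or _b are one class to them, and where a whole thing is asked for, a point or a joint stands for the part that bears it (a point fixed in the world has none). Each returns a list of dicts, best first, with "conf" (0 to 1); they miss things now and then, are a little off and sometimes report something else, mostly with a low value. They report only what shows in the picture. A call takes as long as a camera call.
- r.look_for(thing, camera): "extent" ([left, top, right, bottom] in pixels, round what is visible of it).
- r.landmark_of(thing, camera): "pixel" ([column, row] in pixels: a listed point, or the origin of a listed thing).
The state is a dict: "time": time; "joint_pos": joint angles; "qd": joint speeds; "joint_efforts": joint torques, N m; "tool_pos": TCP position; "tcp_rot": TCP orientation; "ft_force": force on the tool from outside, world axes, zero at the start; "wrist_torque": the same for the moment, N m; "finger_gap": finger opening in mm.
Only numpy, scipy, OpenCV 4.12 (cv2) and the standard library are available. Lean on these libraries where they do the work, as an engineer would, in place of code of your own. Each camera call takes 0.05 s, during which the arm holds its last target.

## Task

Pack the yellow block and the orange puck upright on the floors of the press jig's pockets: the block beside the green one in the long pocket, the puck in the square pocket at the other end. Then take the wooden pressure plate by its bar handle, lay it lengthwise along the jig over the pin, slide it about until its hidden hole drops on, and press it down fully home against the sprung bed. Finish while still holding the plate pressed fully home by its handle, and leave everything else on the table where it is.

Things in the scene. Friction and masses are not known exactly. Their poses are not given: they have to be found in the camera images.
- jig: press jig, a fixed aluminium tray 58 mm (its x) by 182 mm (its y), walls 40 mm high and 6 mm thick, solid blue end at -y; origin under its centre on the table, z up; yaw within 0.35 rad. Inside it is 46 mm wide in x. A long pocket (+y end), a narrow bay with the post, and a square pocket (-y end), parted by 5 mm walls as high as the rim
- long_pocket (a point): middle of the long pocket's floor, 22 mm above the table, at jig y = 53.5 mm. The pocket is 46 mm (x) by 63 mm (y 22 to 85 mm); the green block stands at its outer end. Floor: the sprung bed
- square_pocket (a point): middle of the square pocket's floor, 22 mm above the table, at jig y = -45 mm. The pocket is 46 by 46 mm. Floor: the same sprung bed
- pin_range (a point): above the jig's middle, 82 mm over the table: mid-point of where the pin's tip may be. A dark post 23 mm thick ends in a flat shoulder 64 mm above the table; from it a steel pin 12 mm thick rises to 82 mm, tip edge rounded 2 mm. The post is clamped anywhere from jig y = -5 to +5 mm (x = 0). Its true place is not reported: see it, or feel for it with the plate
- press_bed (a joint): how far the sprung bed is pushed down, m: 0 up, 0.008 at the end. A load of 8 N starts it, 14 N brings it to the end; formers and plate lying on it weigh 4 to 7 N, which does not move it. With the plate on, a push of about 7 to 10 N drives it fully down; there the plate also meets the post's shoulder
- block_center (a point): yellow plastic block, 40 mm (x) by 29 mm (y) by 50 mm tall, edges rounded 4 mm, about 80 g; the point is its centre. Stands free on the table, yaw varies. In the jig its 40 mm side lies along the jig's x; the room for it runs from y = 22 mm to the green block
- puck_center (a point): orange plastic puck, a plain upright cylinder 42 mm across, 50 mm tall, about 90 g; the point is its centre
- mate_center (a point): green plastic block, 40 mm (x) by 28 mm (y) by 50 mm tall; the point is its centre. Already standing in the long pocket, against its outer end (centre near jig y = 70 mm)
- cover_handle (a point): black bar handle on the wooden pressure plate: 16 mm thick (x), 70 mm long (y), 38 mm tall; the point is its centre, 45 mm above the plate's underside, 19 mm above the steel flange (40 by 80 by 4 mm) it stands on. Underside height over the table: 0 at first, 82 mm on the pin's tip, 72 mm dropped on and lying on the formers, 64 mm fully home
- cover_hole (a point): mouth of the hidden hole, in the middle of the underside of the wooden pressure plate, 45 mm straight below the handle's centre: 15 mm wide, bevelled 2 mm, 22 mm deep. Plate 56 mm (x) by 174 mm (y, long) by 22 mm thick, about 0.28 kg; it lies flat on the table at first, yaw varies. Either way round fits
- spool: red thread spool, 44 mm across, 56 mm tall; a bystander, origin under its centre
- glue: glue jar with a paper label, 56 mm across, 85 mm tall, black cap; a bystander, origin under its centre
- tape: flat ring of paper tape, 90 mm across, 22 mm tall; a bystander, origin under its centre
- marker: white and black marker pen lying flat, 125 x 14 x 13 mm; a bystander, origin under its centre
- weight: steel weight with a thin neck, 60 mm across, 50 mm tall; a bystander, origin under its centre
- mug: white mug, 80 mm across, 95 mm tall; a bystander, origin under its centre

How it is judged:
By the outcome, as a careful person would: the job done as asked, in the order asked, and still so for the second after the job is handed in, while the arm keeps its last pose, push and grip.
It also fails if it takes over 72 s, if anything falls off the work surface, if the arm or the gripper's body presses on something with over 40 N, if the wrist force passes 120 N, or if a joint passes its speed limit or range.

## Working session

There is one attempt and no reset: what is moved stays moved. The work goes in short steps, Python scripts to look and compute and a shell command to move; the robot and the scene stay as the last step left them, time stands still between calls to the robot, and variables do not carry over. Pictures are saved under pics/ and viewed, and the job is handed in when it is done.

```bash
ls -la; mkdir -p pics
python3 - <<'E'
from bench import r
import cv2,numpy as np
print(r.sense())
for c in ("scene","top","wrist"):
    im,d=r.snapshot(c); cv2.imwrite(f"pics/{c}0.png",im); np.save(f"pics/{c}0.npy",d)
    k=r.get_calibration(c); print(c,np.round(k["mtx"],1).tolist(),np.round(k["cam_to_world"],3).tolist())
E
```

```text
total 12
drwxr-xr-x  3 agent agent 4096 Dec  6 22:06 .
drwxr-xr-x 23 root  root  4096 Dec  6 22:06 ..
drwxr-xr-x  2 agent agent 4096 Dec  6 22:06 pics
{'time': 0.0, 'joint_pos': array([ 6.21995931e+01,  7.51521996e+00,  8.53293211e+01, -4.61626446e-04,
        8.72621287e+01, -4.89411006e+00]), 'qd': array([-0.1022263 , -0.09289341,  0.01104276, -0.04063719,  0.0673558 ,
        0.07412257]), 'joint_efforts': array([-3.33688340e-04, -5.69387734e+01, -5.00555134e+01, -1.74591892e-04,
        1.45450851e-02,  1.95545323e-05]), 'tool_pos': array([233.26838821, 552.19763775, 230.24287212]), 'tcp_rot': array([-1.79893680e+02, -8.64109746e-03,  1.57093718e+02]), 'ft_force': array([0.05647865, 0.70890913, 0.26014968]), 'wrist_torque': array([ 0.01375654,  0.0490104 , -0.0546731 ]), 'finger_gap': 85.16438899452505}
scene [[368.1, 0.0, 256.4], [0.0, 368.1, 197.8], [0.0, 0.0, 1.0]] [[-0.614, 0.681, -0.399, 992.362], [0.789, 0.526, -0.316, 318.919], [-0.005, -0.509, -0.861, 937.633], [0.0, 0.0, 0.0, 1.0]]
top [[443.7, 0.0, 258.0], [0.0, 443.7, 198.5], [0.0, 0.0, 1.0]] [[0.021, -0.996, 0.082, 444.964], [-1.0, -0.022, -0.007, -6.612], [0.009, -0.081, -0.997, 1752.242], [0.0, 0.0, 0.0, 1.0]]
wrist [[301.7, 0.0, 253.5], [0.0, 301.7, 196.4], [0.0, 0.0, 1.0]] [[0.389, 0.872, 0.297, 156.599], [0.921, -0.368, -0.126, 584.474], [-0.0, 0.323, -0.946, 372.185], [0.0, 0.0, 0.0, 1.0]]
```

View pics/scene0.png

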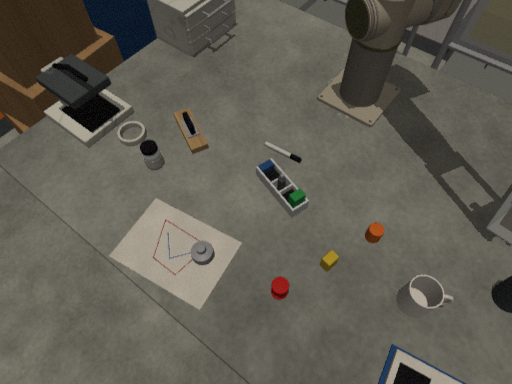

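View pics/top0.png

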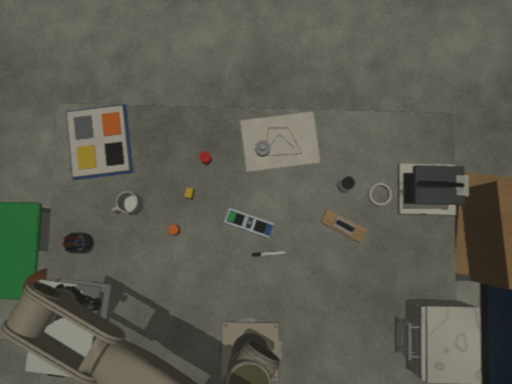

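View pics/wrist0.png

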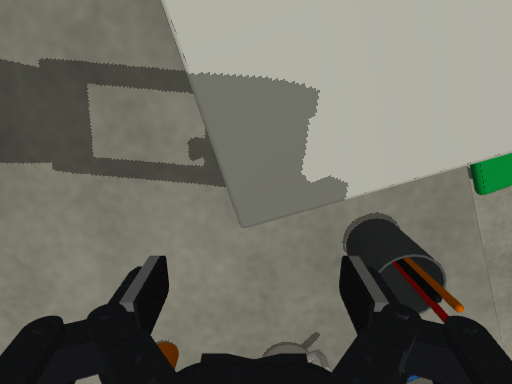

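The pictures show: jig around scene pixel (282,186), with its blue end at upper left. Block (330,259), puck (375,232), plate (190,130). Next I'll get rough positions.

```bash
cat > h.py <<'E'
from bench import r
import cv2,numpy as np
from scipy.spatial.transform import Rotation as R
def p2w(cam,px,z,K=None):
    K=K or r.get_calibration(cam); T=K["cam_to_world"]
    d=T[:3,:3]@np.linalg.solve(K["mtx"],[px[0],px[1],1.]); o=T[:3,3]
    return o+d*(z-o[2])/d[2]
def w2p(cam,w,K=None):
    K=K or r.get_calibration(cam); T=K["cam_to_world"]
    c=T[:3,:3].T@(np.array(w)-T[:3,3]); p=K["mtx"]@c; return p[:2]/p[2]
def plan(pos,yaw,half=True):
    """tool-frame shift (m) and rotvec from the present pose to TCP pos (mm), tool down, with yaw (deg)"""
    s=r.sense(); R0=R.from_euler('xyz',s['tcp_rot'],degrees=True)
    best=None
    for y in ([yaw,yaw+180] if half else [yaw]):
        Rt=R.from_euler('xyz',[180,0,y],degrees=True)
        rv=(R0.inv()*Rt).as_rotvec()
        if best is None or np.linalg.norm(rv)<np.linalg.norm(best): best=rv
    sh=R0.inv().apply(np.array(pos)-s['tool_pos'])/1000
    print('t',round(float(s['time']),2),'pos',np.round(s['tool_pos'],1),'rot',np.round(s['tcp_rot'],2),'j6',round(s['joint_pos'][5],1),'F',np.round(s['ft_force'],1),'gap',round(float(s['finger_gap']),1))
    print('row',np.round(sh,4).tolist(),np.round(best,4).tolist(),'rows needed ~',round(max(np.linalg.norm(sh)/.0625,np.degrees(np.linalg.norm(best))/10.7),1))
    return sh,best
E
python3 - <<'E'
from h import *
for n,z in [('block_center',25),('puck_center',25),('mate_center',47),('jig',0),('cover_handle',45),('spool',0),('glue',0),('marker',0),('mug',0),('weight',0),('tape',0),('long_pocket',22),('square_pocket',22)]:
  for c in ('scene','top'):
    L=r.landmark_of(n,c)
    if L: print(n,c,np.round(L[0]['pixel'],1),round(L[0]['conf'],2),np.round(p2w(c,L[0]['pixel'],z)[:2],0))
E
```

```text
block_center scene [329.6 259.4] 0.52 [600. 251.]
block_center top [190.1 195.1] 0.54 [594. 247.]
puck_center scene [375.2 232.3] 0.84 [457. 307.]
puck_center top [177.4 228.4] 0.58 [463. 291.]
mate_center scene [295.9 199.4] 0.45 [515.  83.]
mate_center top [231.2 217.1] 0.51 [511.  83.]
jig scene [281.3 193. ] 0.57 [499.  23.]
jig top [249. 221.] 0.93 [499.  15.]
cover_handle scene [187.4 124.1] 0.95 [ 497. -352.]
cover_handle top [345.9 225.5] 0.55 [ 488. -359.]
spool scene [276.9 291.9] 0.56 [747. 189.]
spool top [204.1 158.5] 0.5 [744. 200.]
glue scene [154.1 162.2] 0.63 [ 651. -360.]
glue top [343.5 186.3] 0.59 [ 645. -358.]
marker scene [281.1 152.4] 0.7 [376. -66.]
marker top [204.9 159.9] 0.64 [738. 196.]
mug scene [412.4 301.7] 0.73 [557. 475.]
mug top [134.8 202.5] 0.77 [562. 467.]
weight scene [204.7 255.6] 0.56 [787. -24.]
weight top [258.3 149. ] 0.65 [787. -16.]
tape scene [328.  260.7] 0.67 [595. 247.]
tape top [378.8 192.5] 0.68 [ 623. -499.]
long_pocket scene [290.7 201.2] 0.89 [516.  68.]
long_pocket top [231.4 216.2] 0.57 [515.  84.]
square_pocket scene [270.  177.4] 0.85 [487. -28.]
square_pocket top [262.6 224.9] 0.58 [484. -39.]
```

Run:
```python
from h import *
plan([530,170,300],78)
```

```text
t 1.45 pos [233.5 552.7 231.3] rot [-180.      0.    157.09] j6 -4.9 F [-0.5 -0.4 -0. ] gap 85.8
row [-0.422, -0.2371, -0.0687] [-0.0, 0.0, 1.3804] rows needed ~ 7.8
```

```bash
python3 -m crank '[[[-0.422,-0.237,-0.069,0,0,1.38],[-0.422,-0.237,-0.069,0,0,1.38],[-0.422,-0.237,-0.069,0,0,1.38],[-0.422,-0.237,-0.069,0,0,1.38],[-0.422,-0.237,-0.069,0,0,1.38],[-0.422,-0.237,-0.069,0,0,1.38],[-0.422,-0.237,-0.069,0,0,1.38],[-0.422,-0.237,-0.069,0,0,1.38],[-0.422,-0.237,-0.069,0,0,1.38],[-0.422,-0.237,-0.069,0,0,1.38]]]'
python3 - <<'E'
from h import *
import json
K=r.get_calibration('wrist'); im,d=r.snapshot('wrist'); cv2.imwrite('pics/w1.png',im); np.savez('pics/w1.npz',d=d,**K)
for n,z in [('block_center',25),('puck_center',25),('mate_center',47),('jig',0),('long_pocket',22),('square_pocket',22),('pin_range',82)]:
    L=r.landmark_of(n,'wrist')
    if L: print(n,np.round(L[0]['pixel'],1),round(L[0]['conf'],2),np.round(p2w('wrist',L[0]['pixel'],z,K)[:2],1))
s=r.sense();print(s['tool_pos'],s['tcp_rot'],np.round(K['cam_to_world'],3).tolist())
E
```

```text
time: 2.7
tool_pos: [529.7, 170.3, 300.1]
tcp_rot: [-180.0, -0.0, 78.0]
ft_force: [0.3, -0.1, 0.2]
finger_gap: 85.3
block_center [295.2  80.3] 0.59 [602.8 256.4]
puck_center [179.7  64.8] 0.62 [462.3 305. ]
mate_center [254.9 219. ] 0.79 [513.9  86.6]
jig [249.5 249.7] 0.59 [490.   15.3]
long_pocket [253.1 226.1] 0.63 [506.7  65.3]
square_pocket [247.5 276.8] 0.77 [479.3 -20.3]
pin_range [249.4 281.4] 0.56 [489.9  10.7]
[529.66837933 170.77589401 300.31427888] [ 1.79997198e+02 -2.75401876e-03  7.80950655e+01] [[0.978, -0.196, -0.067, 546.836], [-0.207, -0.926, -0.314, 251.205], [-0.0, 0.321, -0.947, 441.793], [0.0, 0.0, 0.0, 1.0]]
```

View pics/w1.png

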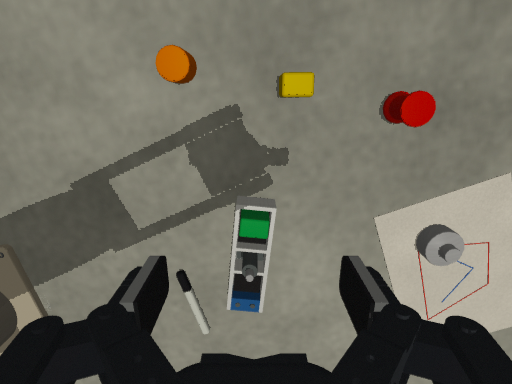

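The wrist view shows the puck at (175,64), block at (298,85), jig running from (256,203) to (246,305), green block at (254,224) and pin at (250,272). I'll fit these precisely from depth and colour.

```bash
cat >> h.py <<'E'
def cloud(d,K):
    v,u=np.mgrid[0:384,0:512]; M=K['mtx']; T=K['cam_to_world']
    c=np.stack([(u-M[0,2])/M[0,0]*d,(v-M[1,2])/M[1,1]*d,d],-1)
    return c@T[:3,:3].T+T[:3,3]
def rect(P):
    (c,s,a)=cv2.minAreaRect(P[:,:2].astype(np.float32)); return np.round(c,1),np.round(s,1),round(a,1)
E
python3 - <<'E'
from h import *
f=np.load('pics/w1.npz'); d=f['d']; im=cv2.imread('pics/w1.png'); P=cloud(d,f); hsv=cv2.cvtColor(im,cv2.COLOR_BGR2HSV)
def sel(box,h0,h1,z0,z1):
    m=np.zeros(d.shape,bool); m[box[1]:box[3],box[0]:box[2]]=1
    return m&(hsv[...,0]>=h0)&(hsv[...,0]<=h1)&(hsv[...,1]>120)&(d>0)&(P[...,2]>z0)&(P[...,2]<z1)
print('table z',np.median(P[100:180,300:340,2]))
for n,b,h0,h1,z0,z1 in [('block',(265,60,330,110),22,35,40,60),('puck',(145,30,210,95),5,18,40,60),('green',(230,190,285,250),45,80,60,82)]:
    m=sel(b,h0,h1,z0,z1); Q=P[m]; print(n,len(Q),'z',np.round(np.median(Q[:,2]),1),'mean',np.round(Q.mean(0),1),'rect',*rect(Q)); 
    if n=='puck': print(cv2.minEnclosingCircle(Q[:,:2].astype(np.float32)))
# jig rim
m=np.zeros(d.shape,bool); m[185:330,215:290]=1
m&=(P[...,2]>35)&(P[...,2]<45); Q=P[m]; print('rim',len(Q),np.median(Q[:,2]),*rect(Q))
m=np.zeros(d.shape,bool); m[235:310,215:290]=1
m2=m&(P[...,2]>74)&(P[...,2]<90);print('pin',P[m2].round(1).tolist())
m2=m&(P[...,2]>58)&(P[...,2]<70);Q=P[m2];print('shoulder',len(Q),*rect(Q),Q.mean(0))
cv2.imwrite('pics/w1z.png',cv2.resize(im[180:330,190:320],None,fx=5,fy=5,interpolation=cv2.INTER_NEAREST)[:600])
cv2.imwrite('pics/w1z2.png',cv2.resize(im[40:120,140:340],None,fx=4,fy=4,interpolation=cv2.INTER_NEAREST)[:600])
E
```

```text
table z -0.841544401987818
block 806 z 48.9 mean [601.2 251.4  48.7] rect [601.7 251.3] [27.8 40. ] 78.1
puck 1040 z 48.9 mean [459.5 305.1  48.7] rect [458.8 305.3] [40.7 40.8] 44.0
((458.41351318359375, 305.29931640625), 20.95526123046875)
green 613 z 70.7 mean [512.   85.2  70. ] rect [511.7  83.3] [28.  39.6] 72.5
rim 1706 38.825609383683656 [490.8  16. ] [183.   58.1] 72.2
pin [[491.5, 21.0, 74.8], [492.9, 20.7, 74.8], [486.9, 19.9, 74.2], [488.5, 20.5, 75.5], [489.8, 20.0, 75.2], [491.4, 20.5, 76.5], [492.7, 19.8, 75.9], [494.0, 19.4, 75.6], [495.3, 18.5, 74.6], [486.9, 19.4, 75.9], [488.5, 20.1, 77.4], [490.1, 20.7, 78.9], [491.3, 19.8, 77.8], [492.7, 20.0, 78.6], [494.0, 19.2, 77.8], [495.2, 18.0, 76.5], [496.3, 16.6, 74.6], [486.9, 19.2, 78.0], [488.4, 19.6, 79.1], [489.8, 19.3, 79.2], [491.5, 20.4, 81.3], [492.6, 19.2, 79.9], [494.2, 19.9, 81.4], [495.2, 17.9, 78.7], [496.2, 16.1, 76.4], [484.9, 16.9, 76.4], [486.7, 18.4, 79.3], [488.3, 18.9, 80.5], [489.6, 18.3, 80.1], [491.1, 18.7, 81.1], [492.4, 18.2, 80.7], [493.8, 18.1, 81.0], [495.0, 17.3, 80.3], [496.1, 15.7, 78.2], 
[... 161 characters left out ...]
80.5], [495.9, 14.8, 79.4], [484.8, 15.9, 79.9], [486.3, 16.4, 81.1], [487.7, 16.0, 81.0], [489.0, 15.5, 80.6], [490.2, 14.7, 79.8], [491.9, 16.0, 82.2], [493.0, 14.2, 80.0], [494.4, 14.2, 80.3], [495.6, 13.3, 79.5], [486.0, 15.0, 81.4], [487.6, 15.4, 82.4], [488.7, 14.2, 81.0], [489.9, 13.3, 80.1], [491.3, 13.1, 80.3], [492.8, 13.3, 81.0], [494.1, 12.8, 80.7], [485.4, 12.4, 79.8], [487.0, 12.9, 81.0], [488.2, 12.2, 80.3], [489.6, 11.7, 80.1], [491.2, 12.5, 81.7], [492.5, 12.1, 81.5], [493.7, 11.1, 80.4], [486.7, 11.4, 81.2], [487.9, 10.6, 80.4], [489.3, 10.3, 80.4], [490.7, 10.4, 80.9], [492.1, 10.1, 80.9]]
shoulder 152 [501.5  39.4] [69.6 38.2] 78.5 [493.0533418   23.4376273   63.43963036]
```

View pics/w1z.png

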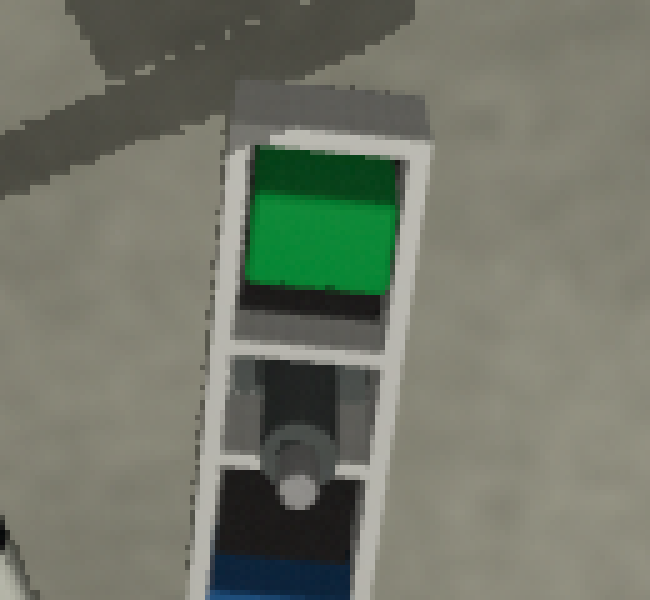

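View pics/w1z2.png

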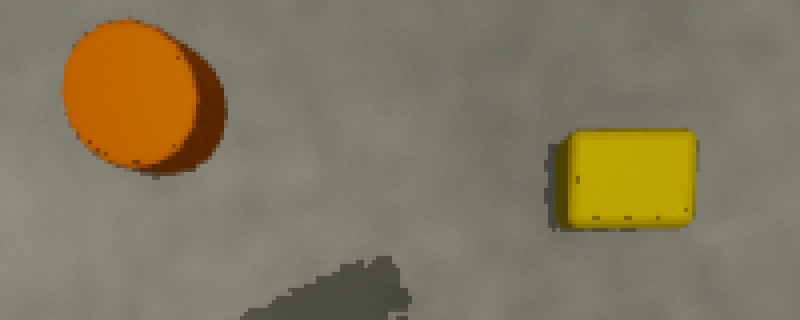

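Run:
```python
from h import *
plan([601.7,251.3,80],78.1)
plan([601.7,251.3,20],78.1)
```

```text
t 3.1 pos [529.7 170.8 300.3] rot [180.   -0.   78.1] j6 24.5 F [-0.  -0.2  0.7] gap 85.5
row [0.0936, 0.0539, 0.2203] [0.0, -0.0, -0.0001] rows needed ~ 3.9
t 3.1 pos [529.7 170.8 300.3] rot [180.   -0.   78.1] j6 24.5 F [-0.  -0.2  0.7] gap 85.5
row [0.0936, 0.0539, 0.2803] [0.0, -0.0, -0.0001] rows needed ~ 4.8
```

```bash
python3 -m crank '[[[0.0936,0.0539,0.22,0,0,0],[0.0936,0.0539,0.22,0,0,0],[0.0936,0.0539,0.22,0,0,0],[0.0936,0.0539,0.22,0,0,0],[0.0936,0.0539,0.22,0,0,0],[0.0936,0.0539,0.25,0,0,0],[0.0936,0.0539,0.28,0,0,0],[0.0936,0.0539,0.28,0,0,0]]]' 0
python3 - <<'E'
from h import *
plan([601.7,251.3,20],78.1)
K=r.get_calibration('wrist'); im,d=r.snapshot('wrist'); cv2.imwrite('pics/w2.png',im)
E
```

```text
time: 4.1
tool_pos: [600.4, 250.6, 19.8]
tcp_rot: [-179.9, 0.1, 78.1]
ft_force: [0.5, 0.2, 0.1]
finger_gap: 85.3
t 4.1 pos [600.4 250.6  19.8] rot [-1.7988e+02  8.0000e-02  7.8100e+01] j6 30.1 F [0.5 0.2 0.1] gap 85.3
row [0.0009, 0.0011, -0.0002] [-0.0021, 0.0014, 0.0] rows needed ~ 0.0
```

View pics/w2.png

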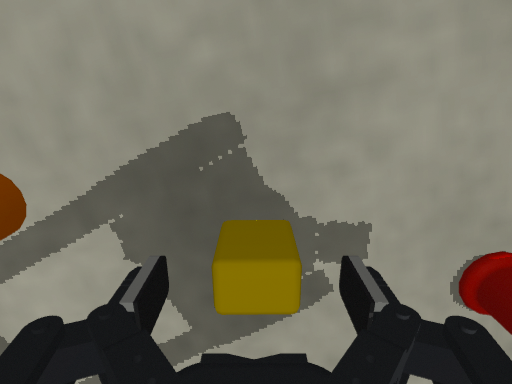

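The block sits between the fingers, top face centred at about (256,285). I'll close on it.

```bash
python3 -m crank '[[[0,0,0,0,0,0],[0,0,0,0,0,0],[0,0,0,0,0,0],[0,0,0,0,0,0]]]' 1 40
python3 - <<'E'
from h import *
plan([502.7,53.1,110],72.2)
E
```

```text
time: 4.65
tool_pos: [603.0, 251.5, 23.5]
tcp_rot: [179.9, -0.1, 78.1]
ft_force: [-1.2, 1.1, 7.3]
finger_gap: 39.5
t 4.65 pos [603.  251.5  23.5] rot [ 1.7985e+02 -8.0000e-02  7.8100e+01] j6 30.1 F [-1.2  1.1  7.3] gap 39.5
row [-0.2147, -0.057, -0.0869] [0.0025, -0.0015, 0.103] rows needed ~ 3.8
```

```bash
python3 -m crank '[[[0,0,-0.05,0,0,0],[0,0,-0.09,0,0,0],[0,0,-0.09,0,0,0]]]'
python3 - <<'E'
from h import *
plan([502.7,53.1,113],72.2)
E
```

```text
time: 5.03
tool_pos: [605.8, 252.4, 119.0]
tcp_rot: [179.4, -0.3, 78.1]
ft_force: [0.7, 0.2, -0.3]
finger_gap: 39.5
t 5.03 pos [605.8 252.4 119. ] rot [179.42  -0.33  78.1 ] j6 30.1 F [ 0.7  0.2 -0.3] gap 39.5
row [-0.2163, -0.0598, 0.0042] [0.0098, -0.0062, 0.103] rows needed ~ 3.6
```

```bash
python3 -m crank '[[[-0.2163,-0.0598,0.0042,0.0098,-0.0062,0.103],[-0.2163,-0.0598,0.0042,0.0098,-0.0062,0.103],[-0.2163,-0.0598,0.0042,0.0098,-0.0062,0.103],[-0.2163,-0.0598,0.0042,0.0098,-0.0062,0.103],[-0.2163,-0.0598,0.0042,0.0098,-0.0062,0.103],[-0.2163,-0.0598,0.0042,0.0098,-0.0062,0.103],[-0.2163,-0.0598,0.0042,0.0098,-0.0062,0.103]]]'
python3 - <<'E'
from h import *
K=r.get_calibration('wrist'); im,d=r.snapshot('wrist'); cv2.imwrite('pics/w3.png',im); np.savez('pics/w3.npz',d=d,**K)
plan([502.7,53.1,113],72.2)
E
```

```text
time: 5.9
tool_pos: [503.0, 54.0, 112.7]
tcp_rot: [-180.0, -0.0, 72.3]
ft_force: [0.8, -0.4, -0.8]
finger_gap: 39.4
t 5.95 pos [503.   54.  112.8] rot [-179.98   -0.     72.27] j6 18.0 F [ 0.6 -0.   0.4] gap 39.7
row [-0.0009, 0.0, -0.0002] [-0.0004, -0.0001, 0.0013] rows needed ~ 0.0
```

View pics/w3.png

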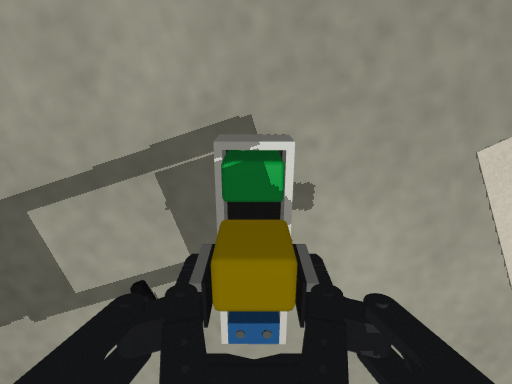

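The held block, top face around (254,265), is over the jig, with the green block at (253,175). I'll re-measure at this closer range.

Run:
```python
from h import *
f=np.load('pics/w3.npz'); d=f['d']; im=cv2.imread('pics/w3.png'); P=cloud(d,f); hsv=cv2.cvtColor(im,cv2.COLOR_BGR2HSV)
def sel(h0,h1,z0,z1,s=120): return (hsv[...,0]>=h0)&(hsv[...,0]<=h1)&(hsv[...,1]>s)&(d>0)&(P[...,2]>z0)&(P[...,2]<z1)
g=P[sel(45,80,66,80)]; y=P[sel(20,35,100,170)]
print('green',len(g),np.median(g[:,2]),*rect(g))
zt=np.percentile(y[:,2],90); yt=y[y[:,2]>zt-3]; print('yellow top',zt,len(yt),*rect(yt))
m=np.zeros(d.shape,bool); m[125:260,205:305]=1
Q=P[m&(P[...,2]>35)&(P[...,2]<44)]; print('rim partial',*rect(Q), np.median(Q[:,2]))
a=np.radians(-17.8); B=np.array([[np.cos(a),np.sin(a)],[-np.sin(a),np.cos(a)]])
for n,q in (('green',g),('yellow',yt),('rim',Q)):
    j=(q[:,:2]-[490.8,16.0])@B.T; print(n,np.percentile(j,[1,99],axis=0).round(1).tolist())
```

```text
green 2587 70.90540212946848 [511.4  83. ] [27.4 39.7] 72.0
yellow top 138.62261023994557 4282 [502.9  53.9] [28.5 39.3] 72.1
rim partial [507.4  67.9] [73.2 58.1] 72.1 39.025752388433716
green [[-19.9, 57.0], [18.3, 83.6]]
yellow [[-18.8, 26.5], [18.6, 53.0]]
rim [[-28.9, 23.7], [28.8, 90.9]]
```

```bash
python3 -m crank '[[[-0.0008,0,0.04,0,0,0],[-0.0008,0,0.055,0,0,0],[-0.0008,0,0.0625,0,0,0],[-0.0008,0,0.066,0,0,0],[-0.0008,0,0.068,0,0,0]]]'
python3 - <<'E'
from h import *
plan([502.7,53.1,46],72.2)
im,d=r.snapshot('wrist'); cv2.imwrite('pics/w4.png',im)
im,d=r.snapshot('scene'); cv2.imwrite('pics/s4.png',cv2.resize(im[120:250,200:380],None,fx=4,fy=4))
E
```

```text
time: 6.58
tool_pos: [503.5, 53.3, 45.6]
tcp_rot: [179.9, -0.0, 72.3]
ft_force: [0.8, 0.4, -0.0]
finger_gap: 39.8
t 6.58 pos [503.5  53.3  45.6] rot [ 1.7994e+02 -3.0000e-02  7.2280e+01] j6 18.0 F [ 0.8  0.4 -0. ] gap 39.8
row [-0.0005, -0.0007, -0.0004] [0.001, -0.0005, 0.0014] rows needed ~ 0.0
```

View pics/w4.png

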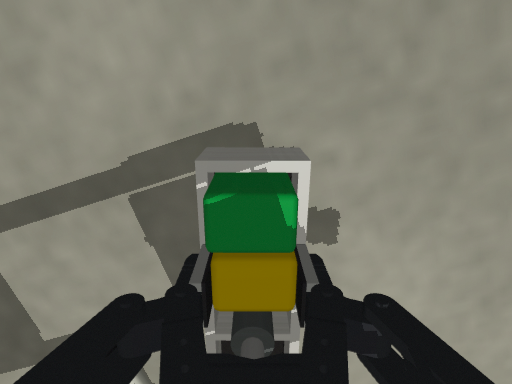

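View pics/s4.png

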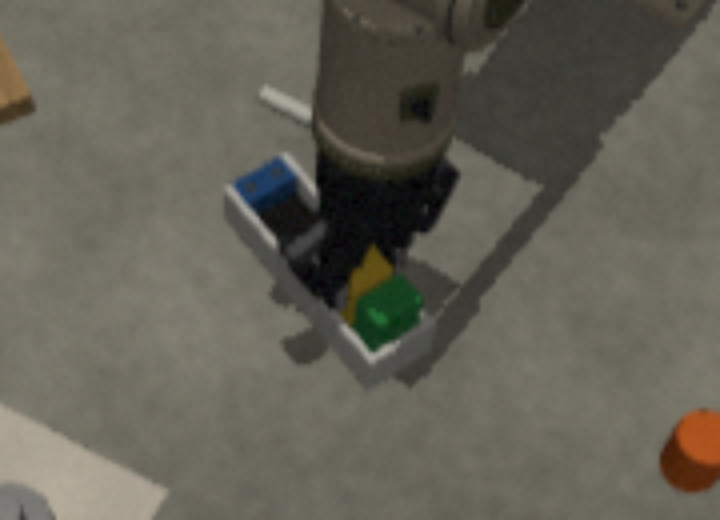

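The block is inside the pocket beside the green one, with no contact force yet. I'll lower it gently.

```bash
python3 -m crank '[[[-0.0003,0,0.001,0,0,0],[-0.0003,0,0.002,0,0,0]]]'
```

```text
time: 6.92
tool_pos: [503.9, 53.1, 44.6]
tcp_rot: [179.9, -0.1, 72.3]
ft_force: [-2.9, 0.9, 6.6]
finger_gap: 39.3
```

```bash
python3 -m crank '[[[0,0,-0.0005,0,0,0],[0,0,-0.0005,0,0,0],[0,0,-0.03,0,0,0],[0,0,-0.09,0,0,0],[0,0,-0.14,0,0,0]]]' 0.25
python3 - <<'E'
from h import *
plan([458.6,305.3,180],72.2)
K=r.get_calibration('wrist'); im,d=r.snapshot('wrist'); cv2.imwrite('pics/w5.png',im); np.savez('pics/w5.npz',d=d,**K)
P=cloud(d,K); hsv=cv2.cvtColor(im,cv2.COLOR_BGR2HSV)
q=P[(hsv[...,0]>=20)&(hsv[...,0]<=35)&(hsv[...,1]>120)&(P[...,2]>60)]
a=np.radians(-17.8); B=np.array([[np.cos(a),np.sin(a)],[-np.sin(a),np.cos(a)]])
j=(q[:,:2]-[490.8,16.0])@B.T; print(len(q),np.percentile(q[:,2],[2,50,98]),np.percentile(j,[1,99],axis=0).round(1).tolist())
E
```

```text
time: 7.55
tool_pos: [503.6, 53.0, 186.6]
tcp_rot: [179.8, -0.1, 72.3]
ft_force: [0.6, 0.1, 0.3]
finger_gap: 64.0
t 7.55 pos [503.6  53.  186.6] rot [ 1.7985e+02 -7.0000e-02  7.2260e+01] j6 17.9 F [0.6 0.1 0.3] gap 64.0
row [0.2266, -0.1198, 0.0066] [0.0027, -0.0012, 0.0011] rows needed ~ 4.1
1414 [61.77732934 70.68198322 72.29476032] [[-18.2, 24.1], [20.5, 53.0]]
```

View pics/w5.png

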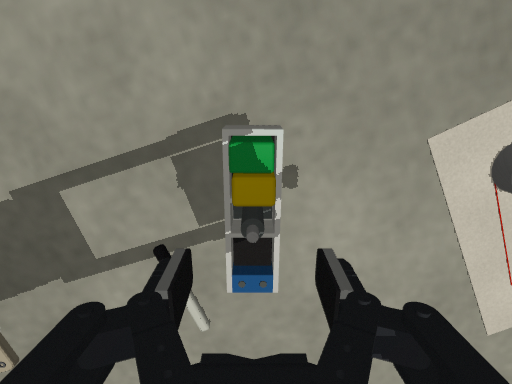

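Both blocks stand level in the long pocket at about (253,155) and (253,188). Next, the puck.

```bash
python3 -m crank '[[[0.2266,-0.1198,0.0866,0.0027,-0.0012,0],[0.2266,-0.1198,0.0866,0.0027,-0.0012,0],[0.2266,-0.1198,0.0866,0.0027,-0.0012,0],[0.2266,-0.1198,0.0866,0.0027,-0.0012,0],[0.2266,-0.1198,0.0866,0.0027,-0.0012,0],[0.2266,-0.1198,0.12,0.0027,-0.0012,0],[0.2266,-0.1198,0.15,0.0027,-0.0012,0],[0.2266,-0.1198,0.166,0.0027,-0.0012,0],[0.2266,-0.1198,0.166,0.0027,-0.0012,0]]]' 0.1
python3 - <<'E'
from h import *
plan([458.6,305.3,20],72.2)
im,d=r.snapshot('wrist'); cv2.imwrite('pics/w6.png',im)
E
```

```text
time: 8.72
tool_pos: [463.6, 304.5, 27.0]
tcp_rot: [179.5, -0.1, 72.2]
ft_force: [-0.2, -0.4, 0.6]
finger_gap: 76.8
t 8.72 pos [463.6 304.5  27. ] rot [ 1.7954e+02 -7.0000e-02  7.2240e+01] j6 46.1 F [-0.2 -0.4  0.6] gap 76.8
row [-0.0007, -0.0051, 0.0069] [0.008, -0.0013, 0.0006] rows needed ~ 0.1
```

View pics/w6.png

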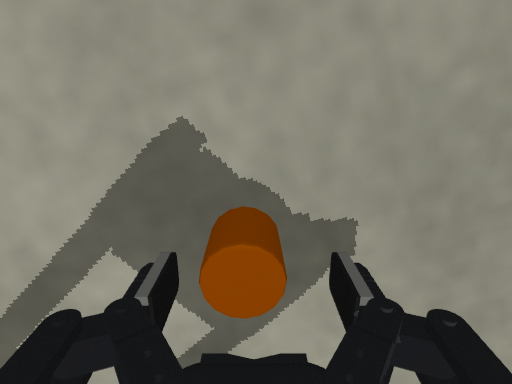

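The puck's top is at (243,283), about 10 px left of centre. I'll correct that and close.

```bash
python3 -m crank '[[[-0.0007,-0.0051,0.0069,0.008,-0.0013,0],[-0.0007,-0.0051,0.0069,0.008,-0.0013,0],[-0.0007,-0.0051,0.0069,0.008,-0.0013,0]]]'
python3 - <<'E'
from h import *
plan([458.6,305.3,20],72.2)
E
python3 -m crank '[[[0,0,0,0,0,0],[0,0,0,0,0,0],[0,0,0,0,0,0],[0,0,0,0,0,0]]]' 1 40
python3 - <<'E'
from h import *
plan([458.6,305.3,130],72.2)
E
```

```text
time: 9.15
tool_pos: [459.8, 306.1, 21.9]
tcp_rot: [179.9, -0.1, 72.2]
ft_force: [0.8, 0.9, 0.6]
finger_gap: 76.6
t 9.15 pos [459.8 306.1  21.9] rot [ 1.7988e+02 -1.3000e-01  7.2240e+01] j6 46.1 F [0.8 0.9 0.6] gap 76.6
row [-0.0011, -0.0009, 0.0019] [0.0021, -0.0022, 0.0008] rows needed ~ 0.0
time: 9.65
tool_pos: [460.3, 306.4, 22.4]
tcp_rot: [179.8, -0.2, 72.2]
ft_force: [0.0, 0.6, 5.9]
finger_gap: 41.0
t 9.65 pos [460.3 306.4  22.4] rot [ 1.7984e+02 -1.7000e-01  7.2240e+01] j6 46.1 F [0.  0.6 5.9] gap 41.0
row [-0.0012, -0.001, -0.1076] [0.0029, -0.003, 0.0008] rows needed ~ 1.7
```

```bash
python3 -m crank '[[[-0.0012,-0.001,-0.05,0.0029,-0.003,0],[-0.0012,-0.001,-0.108,0.0029,-0.003,0],[-0.0012,-0.001,-0.108,0.0029,-0.003,0],[-0.0012,-0.001,-0.108,0.0029,-0.003,0]]]'
python3 - <<'E'
from h import *
plan([477.0,-26.8,130],72.2)
E
```

```text
time: 10.15
tool_pos: [458.3, 305.1, 129.8]
tcp_rot: [-180.0, 0.0, 72.2]
ft_force: [-0.7, -0.4, -1.6]
finger_gap: 40.8
t 10.15 pos [458.3 305.1 129.8] rot [-1.7997e+02  3.0000e-02  7.2240e+01] j6 46.1 F [-0.7 -0.4 -1.6] gap 40.8
row [-0.3104, 0.1191, -0.0001] [-0.0005, 0.0005, 0.0007] rows needed ~ 5.3
```

```bash
python3 -m crank '[[[-0.3104,0.1191,0,0,0,0],[-0.3104,0.1191,0,0,0,0],[-0.3104,0.1191,0,0,0,0],[-0.3104,0.1191,0,0,0,0],[-0.3104,0.1191,0,0,0,0],[-0.3104,0.1191,0,0,0,0],[-0.3104,0.1191,0,0,0,0],[-0.3104,0.1191,0,0,0,0],[-0.3104,0.1191,0,0,0,0]]]'
python3 - <<'E'
from h import *
K=r.get_calibration('wrist'); im,d=r.snapshot('wrist'); cv2.imwrite('pics/w7.png',im); np.savez('pics/w7.npz',d=d,**K)
plan([477.0,-26.8,130],72.2)
P=cloud(d,K); hsv=cv2.cvtColor(im,cv2.COLOR_BGR2HSV)
def sel(h0,h1,z0,z1,s=120): return (hsv[...,0]>=h0)&(hsv[...,0]<=h1)&(hsv[...,1]>s)&(d>0)&(P[...,2]>z0)&(P[...,2]<z1)
a=np.radians(-17.8); B=np.array([[np.cos(a),np.sin(a)],[-np.sin(a),np.cos(a)]])
v,u=np.mgrid[0:384,0:512]
m=(u>180)&(u<330)&(v<260)
for n,q in (('green',P[sel(45,80,66,80)]),('puck',P[sel(3,18,147,170)]),('rim',P[m&(P[...,2]>35)&(P[...,2]<44)])):
    j=(q[:,:2]-[490.8,16.0])@B.T; print(n,len(q),*rect(q),q[:,2].mean().round(1),np.percentile(j,[1,99],axis=0).round(1).tolist())
    if n=='puck': print(cv2.minEnclosingCircle(j.astype(np.float32)))
E
```

```text
time: 11.28
tool_pos: [476.6, -25.6, 129.2]
tcp_rot: [-179.9, 0.0, 72.3]
ft_force: [0.6, -0.1, -1.2]
finger_gap: 40.7
t 11.32 pos [476.8 -25.7 129.5] rot [-1.7993e+02  2.0000e-02  7.2340e+01] j6 8.4 F [ 0.1  0.  -1.1] gap 40.8
row [-0.001, 0.0006, -0.0005] [-0.0012, 0.0004, 0.0024] rows needed ~ 0.0
green 3369 [511.2  82.3] [27.7 39.4] 72.2 70.9 [[-19.9, 55.6], [18.4, 82.9]]
puck 6024 [476.6 -26.4] [40.8 41.3] 39.6 155.1 [[-19.9, -63.2], [18.3, -24.7]]
((-1.2685322761535645, -45.59721755981445), 21.742738723754883)
rim 4555 [492.8  22.7] [168.5  58.3] 72.1 39.0 [[-29.0, -65.5], [28.8, 90.7]]
```

View pics/w7.png

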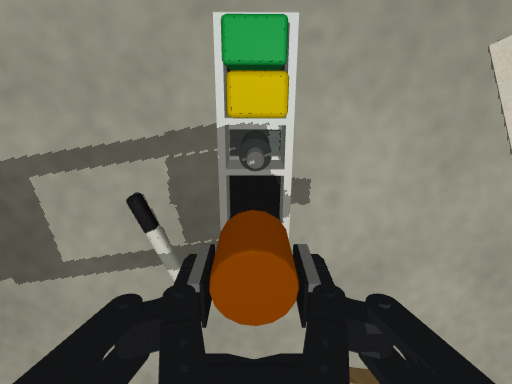

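The puck is held over the square pocket with its centre at jig (-0.5,-44), and the marker is clear at the left. I'll lower it.

```bash
python3 -m crank '[[[-0.001,0,0.03,0,0,0],[-0.001,0,0.055,0,0,0],[-0.001,0,0.07,0,0,0],[-0.001,0,0.08,0,0,0],[-0.001,0,0.083,0,0,0],[-0.001,0,0.083,0,0,0]]]'
python3 - <<'E'
from h import *
plan([477.0,-26.8,46],72.2)
im,d=r.snapshot('wrist'); cv2.imwrite('pics/w8.png',im)
E
```

```text
time: 12.08
tool_pos: [476.8, -26.7, 47.0]
tcp_rot: [-180.0, 0.0, 72.3]
ft_force: [-0.0, 0.3, -0.8]
finger_gap: 40.5
t 12.07 pos [476.8 -26.7  47. ] rot [-1.7997e+02  2.0000e-02  7.2340e+01] j6 8.3 F [-0.   0.3 -0.8] gap 40.5
row [-0.0001, 0.0002, 0.001] [-0.0005, 0.0003, 0.0024] rows needed ~ 0.0
```

View pics/w8.png

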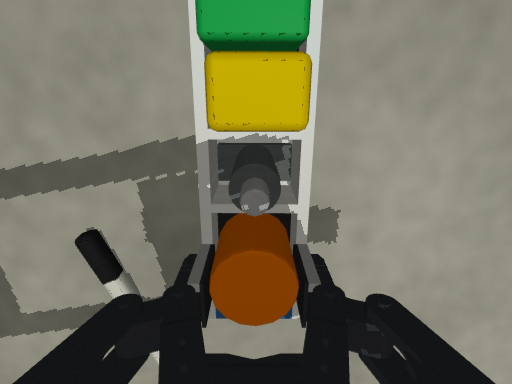

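The puck is in the pocket and still hanging free. I'll lower until contact.

```bash
python3 -m crank '[[[0,0,0.001,0,0,0],[0,0,0.002,0,0,0],[0,0,0.003,0,0,0]]]'
```

```text
time: 12.5
tool_pos: [477.2, -26.8, 44.4]
tcp_rot: [180.0, 0.0, 72.3]
ft_force: [-1.2, -1.1, 3.9]
finger_gap: 41.2
```

```bash
python3 -m crank '[[[0,0,-0.0005,0,0,0],[0,0,-0.0005,0,0,0],[0,0,-0.03,0,0,0],[0,0,-0.09,0,0,0],[0,0,-0.15,0,0,0]]]' 0.25
python3 - <<'E'
from h import *
K=r.get_calibration('wrist'); im,d=r.snapshot('wrist'); cv2.imwrite('pics/w9.png',im); np.savez('pics/w9.npz',d=d,**K)
P=cloud(d,K); hsv=cv2.cvtColor(im,cv2.COLOR_BGR2HSV)
def sel(h0,h1,z0,z1,s=120): return (hsv[...,0]>=h0)&(hsv[...,0]<=h1)&(hsv[...,1]>s)&(d>0)&(P[...,2]>z0)&(P[...,2]<z1)
a=np.radians(-17.8); B=np.array([[np.cos(a),np.sin(a)],[-np.sin(a),np.cos(a)]])
for n,q in (('green',P[sel(45,80,66,80)]),('yel',P[sel(20,35,66,80)]),('puck',P[sel(3,18,66,80)])):
    j=(q[:,:2]-[490.8,16.0])@B.T; print(n,len(q),q[:,2].mean().round(1),np.percentile(j,[1,99],axis=0).round(1).tolist())
v,u=np.mgrid[0:384,0:512]
plan([490,-330,230],63)
E
```

```text
time: 13.12
tool_pos: [476.5, -26.7, 195.7]
tcp_rot: [-180.0, 0.0, 72.3]
ft_force: [0.8, -0.1, 0.5]
finger_gap: 63.9
green 1823 70.9 [[-19.8, 55.6], [18.3, 82.5]]
yel 1663 70.7 [[-18.2, 24.6], [20.3, 52.5]]
puck 1484 70.8 [[-19.1, -64.6], [19.2, -26.4]]
t 13.18 pos [480.8 -27.3 205.6] rot [ 1.7931e+02 -8.0000e-02  7.2340e+01] j6 8.3 F [3.7 0.2 7.5] gap 64.0
row [-0.2856, 0.1009, -0.0237] [0.0118, -0.0024, 0.1631] rows needed ~ 4.9
```

View pics/w9.png

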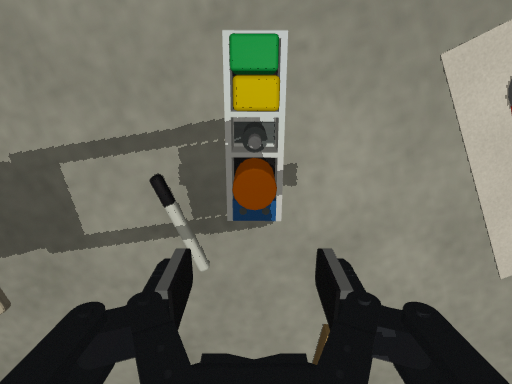

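All three formers stand level with tops at about 71. I'll locate the pin from these views, then go and view the plate.

```bash
python3 - <<'E'
from h import *
a=np.radians(-17.8); B=np.array([[np.cos(a),np.sin(a)],[-np.sin(a),np.cos(a)]])
for w in ('w1','w5','w7','w9'):
    f=np.load(f'pics/{w}.npz'); P=cloud(f['d'],f); J=(P[...,:2]-[490.8,16.0])@B.T
    m=(f['d']>0)&(abs(J[...,0])<18)&(abs(J[...,1])<20)
    for z0,z1 in((79,84),(61,65.5)):
        q=J[m&(P[...,2]>z0)&(P[...,2]<z1)]
        if len(q): 
            c=cv2.minEnclosingCircle(q.astype(np.float32)); print(w,z0,len(q),np.percentile(q,[2,98],axis=0).round(1).tolist(),np.round(q.mean(0),1),np.round(c[0],1),round(c[1],1))
E
python3 -m crank '[[[-0.2856,0.1009,-0.0237,0.0118,-0.0024,0.163],[-0.2856,0.1009,-0.0237,0.0118,-0.0024,0.163],[-0.2856,0.1009,-0.0237,0.0118,-0.0024,0.163],[-0.2856,0.1009,-0.0237,0.0118,-0.0024,0.163],[-0.2856,0.1009,-0.0237,0.0118,-0.0024,0.163],[-0.2856,0.1009,-0.0237,0.0118,-0.0024,0.163],[-0.2856,0.1009,-0.0237,0.0118,-0.0024,0.163],[-0.2856,0.1009,-0.0237,0.0118,-0.0024,0.163],[-0.2856,0.1009,-0.0237,0.0118,-0.0024,0.163]]]' 0.2
python3 - <<'E'
from h import *
K=r.get_calibration('wrist'); im,d=r.snapshot('wrist'); cv2.imwrite('pics/w10.png',im); np.savez('pics/w10.npz',d=d,**K)
plan([490,-330,230],63)
E
```

```text
w1 79 48 [[-4.7, -5.9], [5.2, 4.4]] [-0.1 -0.8] [-0.4 -0.6] 5.8
w1 61 112 [[-10.7, -8.2], [10.9, 10.0]] [-0.3  2.3] [-0.3 -0.7] 11.6
w5 79 117 [[-4.7, -6.1], [5.3, 4.2]] [-0.  -0.8] [-0.2 -0.9] 6.1
w5 61 249 [[-10.8, -8.6], [10.4, 9.9]] [-0.   2.2] [-0.1 -1. ] 11.6
w7 79 252 [[-5.2, -6.2], [5.0, 4.0]] [-0.1 -1. ] [-0.1 -1.2] 5.9
w7 61 537 [[-10.5, -11.8], [10.5, 9.5]] [-0.1  0.3] [-0.  -1.2] 11.6
w9 79 145 [[-5.5, -6.0], [4.8, 4.0]] [-0.2 -1.1] [-0.1 -1.2] 5.9
w9 61 337 [[-10.3, -11.8], [10.5, 9.7]] [-0.2 -0.2] [-0.2 -1.3] 11.6
time: 14.3
tool_pos: [490.3, -328.8, 230.1]
tcp_rot: [180.0, -0.0, 63.1]
ft_force: [1.0, -0.1, -0.1]
finger_gap: 68.5
t 14.35 pos [ 490.3 -329.   230.2] rot [179.99  -0.    63.09] j6 -11.9 F [0.5 0.4 1.1] gap 68.2
row [-0.001, 0.0002, 0.0002] [0.0002, -0.0001, 0.0015] rows needed ~ 0.0
```

View pics/w10.png

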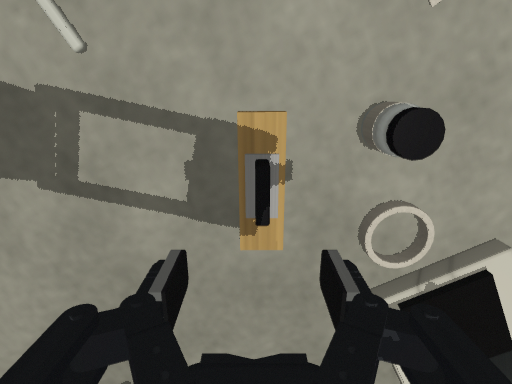

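The plate runs from (262,111) to (262,249), with its handle at (262,191). The glue, tape and drawer stand to the right, with clearance. I'll measure it.

Run:
```python
from h import *
f=np.load('pics/w10.npz'); P=cloud(f['d'],f); d=f['d']
v,u=np.mgrid[0:384,0:512]; m=(u>225)&(u<300)&(v>95)&(v<262)&(d>0)
for z0,z1 in((16,30),(58,68)):
    q=P[m&(P[...,2]>z0)&(P[...,2]<z1)]; print(z0,len(q),np.median(q[:,2]),*rect(q))
for b,(u0,u1,v0,v1) in {'glue':(350,450,95,165),'tape':(360,440,195,272)}.items():
    mm=(u>u0)&(u<u1)&(v>v0)&(v<v1)&(P[...,2]>10); print(b,np.percentile(P[mm],[2,98],axis=0).round(0).tolist())
```

```text
16 5402 21.322776360725356 [ 488.4 -353.5] [173.3  56. ] 63.4
58 904 62.74444669816933 [ 488.3 -352.7] [69.1 15.8] 64.1
glue [[622.0, -378.0, 17.0], [671.0, -330.0, 85.0]]
tape [[571.0, -566.0, 11.0], [657.0, -452.0, 22.0]]
```

Run:
```python
from h import *
plan([488.4,-353.2,30],63.4)
```

```text
t 14.35 pos [ 490.3 -329.   230.2] rot [179.99  -0.    63.09] j6 -11.9 F [0.5 0.4 1.1] gap 68.2
row [-0.0225, 0.0092, 0.2002] [0.0002, -0.0001, -0.0055] rows needed ~ 3.2
```

```bash
python3 -m crank '[[[-0.0225,0.0092,0.05,0,0,-0.0055],[-0.0225,0.0092,0.1,0,0,-0.0055],[-0.0225,0.0092,0.15,0,0,-0.0055],[-0.0225,0.0092,0.18,0,0,-0.0055],[-0.0225,0.0092,0.2,0,0,-0.0055],[-0.0225,0.0092,0.2,0,0,-0.0055],[-0.0225,0.0092,0.2,0,0,-0.0055]]]' 0.2
python3 - <<'E'
from h import *
im,d=r.snapshot('wrist'); cv2.imwrite('pics/w11.png',im)
plan([488.4,-353.2,30],63.4)
E
```

```text
time: 15.22
tool_pos: [489.5, -353.9, 32.0]
tcp_rot: [179.8, 0.0, 63.4]
ft_force: [-0.0, 0.4, 1.1]
finger_gap: 68.3
t 15.28 pos [ 489.7 -354.2   32.3] rot [1.798e+02 4.000e-02 6.341e+01] j6 -14.2 F [0.7 0.1 0.2] gap 68.3
row [0.0003, -0.0016, 0.0023] [0.0034, 0.0007, 0.0002] rows needed ~ 0.0
```

View pics/w11.png

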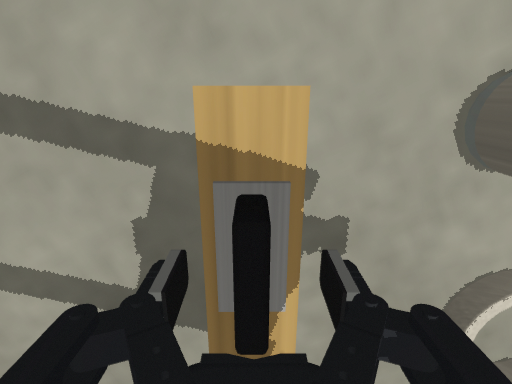

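The handle runs down the middle at about column 252, centred between the fingers. I'll close.

```bash
python3 -m crank '[[[0,-0.001,0.001,0.0034,0,0],[0,-0.001,0.001,0.0034,0,0],[0,-0.001,0.001,0.0034,0,0],[0,-0.001,0.001,0.0034,0,0],[0,-0.001,0.001,0.0034,0,0],[0,-0.001,0.001,0.0034,0,0],[0,-0.001,0.001,0.0034,0,0]]]' 1 110
python3 - <<'E'
from h import *
plan([488.4,-353.2,160],63.4)
E
```

```text
time: 16.15
tool_pos: [489.1, -354.0, 31.9]
tcp_rot: [180.0, 0.1, 63.4]
ft_force: [-1.4, 0.6, 5.6]
finger_gap: 15.1
t 16.15 pos [ 489.1 -354.    31.9] rot [1.7995e+02 6.0000e-02 6.3410e+01] j6 -14.1 F [-1.4  0.6  5.6] gap 15.1
row [0.0003, -0.0009, -0.1281] [0.0009, 0.001, 0.0002] rows needed ~ 2.0
```

```bash
python3 -m crank '[[[0,0,-0.03,0,0,0],[0,0,-0.07,0,0,0],[0,0,-0.11,0,0,0],[0,0,-0.12,0,0,0],[0,0,-0.12,0,0,0]]]'
python3 - <<'E'
from h import *
plan([490.4,15.1,150],72.2)
E
```

```text
time: 16.77
tool_pos: [488.9, -353.7, 151.1]
tcp_rot: [180.0, 0.1, 63.4]
ft_force: [-0.5, 0.4, -2.7]
finger_gap: 14.7
t 16.77 pos [ 488.9 -353.7  151.1] rot [1.7997e+02 5.0000e-02 6.3410e+01] j6 -14.1 F [-0.5  0.4 -2.7] gap 14.7
row [0.3305, -0.1637, 0.0007] [0.0004, 0.0009, -0.1533] rows needed ~ 5.9
```

```bash
python3 -m crank '[[[0.3305,-0.1637,0,0,0,-0.153],[0.3305,-0.1637,0,0,0,-0.153],[0.3305,-0.1637,0,0,0,-0.153],[0.3305,-0.1637,0,0,0,-0.153],[0.3305,-0.1637,0,0,0,-0.153],[0.3305,-0.1637,0,0,0,-0.153],[0.3305,-0.1637,0,0,0,-0.153],[0.3305,-0.1637,0,0,0,-0.153],[0.3305,-0.1637,0,0,0,-0.153],[0.3305,-0.1637,0,0,0,-0.153]]]'
python3 - <<'E'
from h import *
K=r.get_calibration('wrist'); im,d=r.snapshot('wrist'); cv2.imwrite('pics/w12.png',im); np.savez('pics/w12.npz',d=d,**K)
plan([490.4,15.1,150],72.2)
P=cloud(d,K); s=r.sense()
v,u=np.mgrid[0:384,0:512]; m=(u>150)&(u<360)&(d>0)
for z0,z1 in((135,143),(174,186)):
    q=P[m&(P[...,2]>z0)&(P[...,2]<z1)]
    if len(q): print(z0,len(q),np.median(q[:,2]),*rect(q))
E
```

```text
time: 18.02
tool_pos: [490.3, 13.9, 150.3]
tcp_rot: [-180.0, 0.1, 72.1]
ft_force: [-0.4, 0.1, -3.2]
finger_gap: 14.3
t 18.07 pos [490.4  14.  150.5] rot [-1.800e+02  6.000e-02  7.207e+01] j6 13.6 F [-0.9  0.4 -2.9] gap 14.4
row [0.001, -0.0003, 0.0005] [-0.0, 0.0011, -0.0023] rows needed ~ 0.0
135 14068 139.58134123141195 [490.9  16.4] [168.3  56.3] 72.1
174 5706 181.24037199999145 [492.3  14.5] [39.7 69.2] 1.0
```

View pics/w12.png

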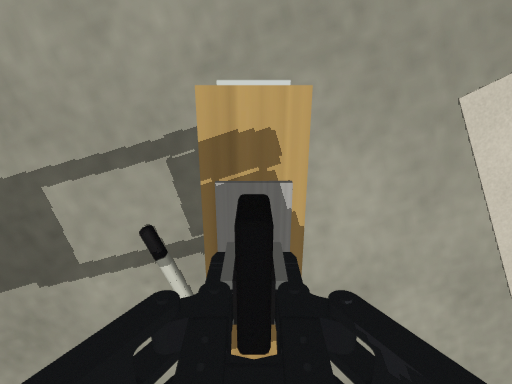

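The plate is held straight along the jig. I'll find its offset relative to the tool.

Run:
```python
from h import *
f=np.load('pics/w12.npz'); d=f['d'];P=cloud(d,f)
a=np.radians(-17.8); B=np.array([[np.cos(a),np.sin(a)],[-np.sin(a),np.cos(a)]]); J=(P[...,:2]-[490.8,16.0])@B.T
v,u=np.mgrid[0:384,0:512]; m=(u>190)&(u<320)&(v<250)&(d>0)&(P[...,2]>136)&(P[...,2]<143)
q=J[m]; print('plate x',np.percentile(q[:,0],[1,99]),'ymax',np.percentile(q[:,1],[98,99,99.7,100]))
for k in (-20,-10,0,10,20): print(k, q[abs(q[:,0]-k)<2][:,1].max().round(1),end=' ')
h=(u>225)&(u<282)&(v>185)&(v<365)&(P[...,2]>174)&(P[...,2]<186); im=cv2.imread('pics/w12.png'); h&=im.max(2)<40
q=J[h]; print('handle',np.percentile(q,[1,99],axis=0).round(1),len(q), np.median(P[h][:,2]))
m=(d>0)&(P[...,2]>36)&(P[...,2]<42)&(v<100)&(abs(J[...,0])<28);print('rim far edge',J[m][:,1].max())
print('tcp jig',(r.sense()['tool_pos'][:2]-[490.8,16])@B.T)
```

```text
plate x [-27.4901407   27.68598298] ymax [83.65703516 84.11856376 84.53540515 84.60255866]
-20 84.6 -10 84.6 0 84.5 10 84.5 20 84.5 handle [[ -7.7 -34.1]
 [  8.   32.7]] 5019 181.29261547815895
rim far edge 90.8041237091331
tcp jig [ 0.20124788 -2.02902416]
```

```bash
python3 -m crank '[[[0.0013,-0.0002,0.015,0,0.001,0],[0.0013,-0.0002,0.027,0,0.001,0],[0.0013,-0.0002,0.032,0,0.001,0],[0.0013,-0.0002,0.034,0,0.001,0],[0.0013,-0.0002,0.036,0,0.001,0],[0.0013,-0.0002,0.037,0,0.001,0]]]'
python3 - <<'E'
from h import *
plan([490.4,15.1,104],72.2)
E
```

```text
time: 18.82
tool_pos: [490.8, 15.3, 113.8]
tcp_rot: [180.0, -0.0, 72.1]
ft_force: [-1.2, 1.1, -2.9]
finger_gap: 14.5
t 18.82 pos [490.8  15.3 113.8] rot [179.96  -0.    72.07] j6 13.7 F [-1.2  1.1 -2.9] gap 14.5
row [-0.0003, -0.0004, 0.0098] [0.0006, -0.0001, -0.0022] rows needed ~ 0.2
```

No contact yet, with the weight still on the wrist. Continue down slowly.

```bash
python3 -m crank '[[[-0.0003,-0.0004,0.001,0,0,0],[-0.0003,-0.0004,0.002,0,0,0],[-0.0003,-0.0004,0.003,0,0,0]]]'
```

```text
time: 19.2
tool_pos: [490.4, 15.1, 110.8]
tcp_rot: [180.0, -0.0, 72.1]
ft_force: [0.2, 0.6, -2.0]
finger_gap: 14.3
```

```bash
python3 -m crank '[[[0,0,0.002,0,0,0],[0,0,0.004,0,0,0],[0,0,0.005,0,0,0]]]'
```

```text
time: 19.58
tool_pos: [490.3, 15.1, 105.5]
tcp_rot: [180.0, 0.0, 72.1]
ft_force: [0.2, -0.3, -3.0]
finger_gap: 14.4
```

The hole has gone over the pin. I'll keep going down onto the formers and press.

```bash
python3 -m crank '[[[0,0,0.001,0,0,0],[0,0,0.002,0,0,0],[0,0,0.003,0,0,0],[0,0,0.004,0,0,0]]]'
```

```text
time: 20.08
tool_pos: [490.9, 15.1, 102.2]
tcp_rot: [179.9, -0.0, 72.1]
ft_force: [-0.7, 0.9, 4.3]
finger_gap: 14.1
```

```bash
python3 -m crank '[[[0,0,0.001,0,0,0],[0,0,0.002,0,0,0],[0,0,0.003,0,0,0]]]'
```

```text
time: 20.45
tool_pos: [491.2, 15.1, 99.4]
tcp_rot: [179.9, -0.0, 72.1]
ft_force: [-0.5, -1.0, 3.9]
finger_gap: 14.5
```

```bash
python3 -m crank '[[[0,0,0.001,0,0,0],[0,0,0.002,0,0,0],[0,0,0.003,0,0,0],[0,0,0.0035,0,0,0]]]'
```

```text
time: 20.95
tool_pos: [491.6, 15.0, 96.3]
tcp_rot: [179.8, -0.0, 72.1]
ft_force: [-2.3, -0.1, 6.5]
finger_gap: 14.3
```

```bash
python3 -m crank '[[[0,0,0.001,0,0,0],[0,0,0.001,0,0,0],[0,0,0.001,0,0,0]]]'
```

```text
time: 21.32
tool_pos: [491.9, 15.0, 95.8]
tcp_rot: [179.8, -0.0, 72.1]
ft_force: [-1.4, 0.1, 7.6]
finger_gap: 14.4
```

```bash
python3 -m crank '[[[-0.0003,-0.0008,0.0015,0.003,0,0],[-0.0003,-0.0008,0.003,0.003,0,0],[-0.0003,-0.0008,0.003,0.003,0,0],[-0.0003,-0.0008,0.003,0.003,0,0]]]'
python3 - <<'E'
from h import *
plan([490.4,15.1,96],72.2)
K=r.get_calibration('wrist'); im,d=r.snapshot('wrist'); cv2.imwrite('pics/w13.png',im); np.savez('pics/w13.npz',d=d,**K)
P=cloud(d,K); v,u=np.mgrid[0:384,0:512]
a=np.radians(-17.8); B=np.array([[np.cos(a),np.sin(a)],[-np.sin(a),np.cos(a)]]); J=(P[...,:2]-[490.8,16.0])@B.T
m=(d>0)&(abs(J[...,0])<26)&(J[...,1]>45)&(J[...,1]<84)&(P[...,2]>70)&(P[...,2]<110); q=P[m]; A=np.c_[J[m],np.ones(m.sum())]; print('top plane (slope x,y, z0)',np.linalg.lstsq(A,q[:,2],rcond=None)[0],np.median(q[:,2]))
im,d=r.snapshot('scene'); cv2.imwrite('pics/s13.png',cv2.resize(im[120:250,200:380],None,fx=4,fy=4))
E
```

```text
time: 21.82
tool_pos: [492.2, 14.9, 95.8]
tcp_rot: [179.8, -0.1, 72.1]
ft_force: [-10.0, 0.8, 26.3]
finger_gap: 14.7
t 21.82 pos [492.2  14.9  95.8] rot [ 1.7982e+02 -8.0000e-02  7.2080e+01] j6 13.7 F [-10.    0.8  26.3] gap 14.7
row [-0.0004, -0.0018, -0.0002] [0.0031, -0.0014, -0.0022] rows needed ~ 0.0
top plane (slope x,y, z0) [-3.13980642e-03  2.04921779e-03  8.49406067e+01] 85.07786408879613
```

View pics/w13.png

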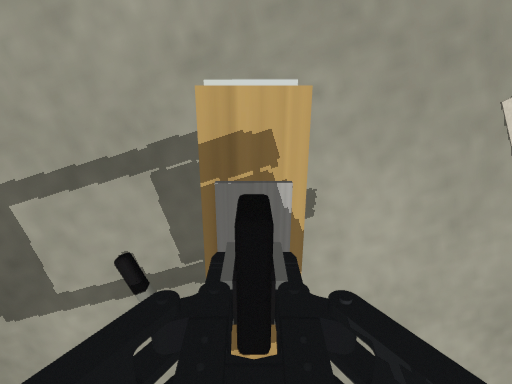

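View pics/s13.png

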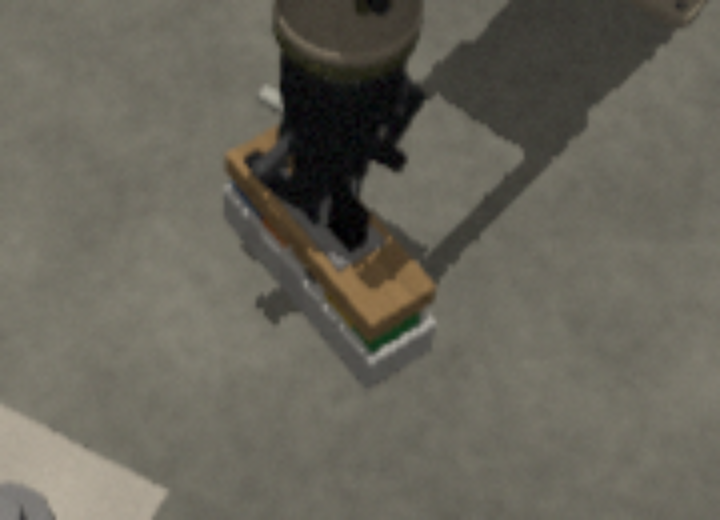

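The plate is level with its top at z≈85–86, which matches home, and the push rose to 26 N with no travel. I'll ease the push and sideways load a little and let it settle.

```bash
python3 -m crank '[[[0,-0.0012,0.002,0.002,0,0],[0,-0.0012,0.002,0.002,0,0],[0,-0.0012,0.002,0.002,0,0],[0,-0.0012,0.002,0.002,0,0],[0,-0.0012,0.002,0.002,0,0],[0,-0.0012,0.002,0.002,0,0]]]'
```

```text
time: 22.68
tool_pos: [492.1, 15.0, 95.8]
tcp_rot: [179.8, -0.1, 72.1]
ft_force: [-5.1, -1.0, 19.0]
finger_gap: 14.9
```

Run:
```python
from h import *
for i in range(3):
    K=r.get_calibration('wrist'); im,d=r.snapshot('wrist'); s=r.sense(); print(s['time'],s['tool_pos'].round(1),s['ft_force'].round(1))
P=cloud(d,K);a=np.radians(-17.8); B=np.array([[np.cos(a),np.sin(a)],[-np.sin(a),np.cos(a)]]); J=(P[...,:2]-[490.8,16.0])@B.T
m=(d>0)&(abs(J[...,0])<26)&(J[...,1]>45)&(J[...,1]<84)&(P[...,2]>70)&(P[...,2]<110); print('plate top',np.median(P[m][:,2]))
print(r.hand_in())
```

```text
22.725 [492.1  15.   95.8] [-5.1 -0.8 18.4]
22.775 [492.1  15.   95.8] [-6.5  0.2 18.4]
22.825 [492.1  15.   95.8] [-5.7 -0.4 18.1]
plate top 85.06290434848717
the job is handed in; nothing more can be done
None
```

The job is handed in, and the arm is still holding the plate by its handle and pressing it home at about 18 N.

- **Packing:** The yellow block stands beside the green one in the long pocket and the orange puck is in the square pocket. All three tops measured level at about 71 mm before the plate went on.
- **Plate:** The hole dropped onto the pin on the first descent because I had located the pin in the images beforehand, so no sliding search was needed. I then pressed it down against the sprung bed to a hard stop.

**Last checks:**
- **Plate top:** it read 85.1 mm and level. The depth readings run about 1 mm low, so this fits the 86 mm expected when fully home.
- **Hard stop:** pushing to 26 N gave no further travel. I then eased the push to about 18 N, where it held steady.
- **Side load:** about 5 to 6 N of sideways force remained on the wrist.
- **Time:** it took 22.8 s of the 72 s allowed.
- **Not checked:** the press-bed joint can't be read directly, so "fully home" rests on the plate height and the hard stop. I didn't re-measure the other things on the table at the end; no unexpected contact forces showed in the readings during the moves.

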